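Brace the nut jar and unscrew its tight cap

TASK

Take the closed glass jar off the rack and seat it upright, fully home in the square pocket of the walnut brace, leaving the bowl, scraper and tumbler alone. With the jar braced there, unscrew its tight cap anticlockwise, stopping once the lugs let go (a little over an eighth of a turn; do not go as far as a quarter turn), and lift the cap straight up. Finish still holding the cap level in the gripper just above the open jar, two to three centimetres clear of it; do not put it down.

Things in the scene. Friction and masses are not known exactly. Their poses are not given: they have to be found in the camera images.
- jar_mid (a point): Glass jar, 0.2 to 0.45 kg: clear square body 62 x 62 x 78 mm, nuts inside, red stripe on its +x face. This point: body centre, 39 mm above the underside; x, y square to its sides, z up. With cap on it is 112 mm tall. Starts upright on the rack's top tier; may be carried by the cap. Fits the brace in any of four quarter turns.
- jar_mouth (a point): Centre of the rim of the jar's round neck, 97 mm above the jar's underside; same axes as the jar. The sloping shoulder below the neck ends 84 mm above the underside, 4 mm below the closed cap's lower edge.
- cap_mid (a point): Centre of the jar's round green cap, 58 mm across, 24 mm tall, 0.05 kg; when closed 100 mm above the jar's underside (61 mm above jar_mid). x lies along the white stripe on its top, from the centre outward; z up. It bears a firm grip (60 N). Closed, its x points 0 to 0.12 rad anticlockwise (seen from above) of jar x.
- cap_top (a point): Centre of the cap's top face, 12 mm above cap_mid. Turning the cap takes up to 0.6 N m, as a sprung seal (12 N) presses its two tabs up under lugs on the neck. About 0.85 rad anticlockwise of jar x it is free, pops up 1 to 2 mm and lifts straight off; before that, lifting it lifts the jar. Over 1.4 rad is too far; clockwise it meets a stop.
- brace_floor (a point): Walnut brace, a block 110 x 110 x 36 mm fixed to the table, with a square pocket 70 x 70 mm, 30 mm deep, bevelled 4 mm at the mouth. This point: centre of the pocket's floor, 6 mm above the table; x, y square to its sides, z up. It leaves the jar 4 mm a side and lets it turn about 0.14 rad either way before its walls hold it.
- rack_top (a point): The three-tier stainless rack, 200 (its x) x 270 (its y) mm, fixed; this point is the centre of its top tier's upper face, 150 mm above the table, with no rim around it. Jar and bowl stand on the top tier side by side along the rack's y.
- bowl: Bystander: a small blue ceramic dipping bowl, 84 mm across, 38 mm tall, on the top tier beside the jar; origin at the centre of its underside.
- scraper: Bystander: an orange plastic scraper, 70 x 85 mm, 18 mm tall, lying on the rack's middle tier; origin at the centre of its underside.
- tumbler: Bystander: a green glass tumbler, 68 mm across, 85 mm tall, standing on the table about 150 mm from the brace on its right-hand (-y) side; origin at the centre of its underside.
Mind the look-alikes: they are no part of the job. There is more than one size of the part that bears cap_mid; the job needs the middle-sized. Of the things that look like the part that bears brace_floor, the smallest one is meant.

How it is judged:
By the outcome, as a careful person would: the job done as asked, in the order asked, and still so for the second after the job is handed in, while the arm keeps its last pose, push and grip.
It also fails if it takes over 43 s, if anything falls off the work surface, if the arm or the gripper's body presses on something with over 40 N, if the wrist force passes 120 N, or if a joint passes its speed limit or range.

ROBOT

A 6-joint arm with a two-finger parallel gripper is mounted at the origin on the work surface. World frame = base frame: x ahead of the robot, y to its left, z up, the work surface at z = 0. Lengths are in mm, angles in rad, forces in N, time in s.
With the tool pointing down it reaches from about 275 to 750 mm from the base axis. Payload 10.2 kg.
Tool frame: the origin (TCP) lies at the very end of the fingers, on their centre line; the grasp point (between the pads) lies 19 mm behind it; z points along the fingers, y is the direction in which the jaws open and shut (so a half turn about z gives the same grasp; the last joint's range is limited). The gripper opens to 85 mm and grips with 20 to 120 N. Pads are 22 mm wide; open, the fingers measure 114 mm over their backs; the gripper's body (76 mm by 85 mm) begins 54 mm behind the grasp point. The pads swing forward as they close: fully open they stand 13 mm farther back than shut.
Start: joints at [-1.501, 0.313, 1.498, -0, 1.331, -0.223], TCP at [151.52, -502.666, 231.294] pointing down, gripper open.
Joint ranges: [-2.94, 2.94], [-0.97, 2.17], [0.19, 2.56], [-1.23, 4.37], [0.02, 3.11], [-2.88, 2.88]. Speed limits (rad/s): [2.39, 2.39, 3.01, 3.14, 3.14, 3.14].

INTERFACE

Orientations are given as a unit quaternion [w, x, y, z].
In Python, from rig import * gives the robot as it stands. The module is installed in compiled form; this text tells all that it offers.
- The arm moves only by the shell command python3 -m crank 'ROWS' [FORCE]. ROWS is a JSON object of lists of equal length, an entry for each row: "dp": the shift along the world's x, y, z in cm, a list of three; "delta_rot": the turn, a rotation vector about the world's x, y, z in degrees, a list of three; "claw": the closure in counts, from 0 (fully open) to 255 (shut). A call has 1 to 10 rows; each row shifts and turns the commanded pose from where the row before left it; what a row does not reach is not made up. A row lasts 1/10 s, in which the tool goes at most 50 mm and 8.59 degrees, less where a joint would pass 70% of its speed; a pose out of reach is approached as far as the arm can. A call is refused whole if a number of a shift passes 5 or a number of a turn 8.59, either way. A call with a gripper value outside its range is refused whole. The fingers move at their own pace and stop on an object; FORCE is the grip in N (left out, the last holds). Time passes only in rows, so rows that do not move let the fingers close. It gives the time, the measured TCP pose, the force and the opening at its end, in the units of the state.
- sense(): the state, without advancing time (a new reading comes with each control period).
- capture(name): name is "side" or "top"; returns (picture, depth): 400x640x3 uint8, red, green, blue; 400x640 float32, mm along the optical axis (not along the pixel's ray), 0 where there is no reading.
- camera_model(name): a dict with "fx", "fy", "cx", "cy" (pixels), "cam_to_world" (4x4, takes a point from camera to world coordinates). Camera axes: x right, y up, looking along -z (the intrinsics and any distortion apply to the point x, -y, -z); pixel columns grow to the right and rows downward; lengths in mm; the calibration is good to about 2 mm. A picture is of the moment at which its call begins. camera_model takes no time and is no camera call.
- finish_job(): hands the job in, once; it reports no verdict.
Trained networks look in the newest picture that a camera, given by its name, has taken for a name from the list of things; names that differ only in an ending like _2 or _b are one class to them, and where a whole thing is asked for, a point or a joint stands for the part that bears it (a point fixed in the world has none). Each returns a list of dicts, best first, with "p" (0 to 1); they miss things now and then, are a little off and sometimes report something else, mostly with a low value. They report only what shows in the picture. A call takes as long as a camera call. They do not tell look-alikes from the thing itself.
- boxes_of(camera, target): "centre" ([column, row] in pixels, amid what is visible of it).
- masks_of(camera, target): "region" (400x640 bool, what is visible of it) and "centre" ([column, row] in pixels, amid what is visible of it).
- pinpoint(camera, target): "centre" ([column, row] in pixels: a listed point, or the origin of a listed thing).
The state is a dict: "time_s": time; "joints": joint angles; "dq": joint speeds; "tau": joint torques, N m; "eef_pos": TCP position; "ee_rot": TCP orientation; "force": force on the tool from outside, world axes, zero at the start; "wrist_torque": the same for the moment, N m; "grip_width": opening from 0.0 (shut) to 1.0 (fully open).
Only numpy, scipy, OpenCV 4.12 (cv2) and the standard library are available. Lean on these libraries where they do the work, as an engineer would, in place of code of your own. Each camera call takes 0.05 s, during which the arm holds its last target.

## Working session

There is one attempt and no reset: what is moved stays moved. The work goes in short steps, Python scripts to look and compute and a shell command to move; the robot and the scene stay as the last step left them, time stands still between calls to the robot, and variables do not carry over. Pictures are saved under pics/ and viewed, and the job is handed in when it is done.

```bash
mkdir -p pics; ls; python3 - <<'E'
from rig import *
import cv2,numpy as np
print(sense())
for n in("side","top"):
    p,d=capture(n); np.savez('%s0.npz'%n,p=p,d=d)
    cv2.imwrite('pics/%s0.png'%n,p[:,:,::-1]); print(camera_model(n))
E
```

```text
pics
{'time_s': 0.0, 'joints': array([-1.50137891e+00,  3.13457579e-01,  1.49840069e+00,  3.58822650e-05,
        1.33099038e+00, -2.23403169e-01]), 'dq': array([ 7.29850000e-05, -6.82880567e-04,  4.06368635e-05,  2.54489155e-04,
       -4.56237280e-04, -8.38027097e-04]), 'tau': array([-5.98432907e-04, -4.12261963e+01, -2.59743798e+01, -2.14816337e-04,
        4.06715437e-03,  9.07861988e-06]), 'eef_pos': array([ 151.52181478, -502.40984227,  230.74489329]), 'ee_rot': array([-6.24798228e-04,  9.89301574e-01,  1.45883521e-01,  6.56771198e-05]), 'force': array([ 0.05408182, -0.24203981, -0.38682485]), 'wrist_torque': array([-0.03517091,  0.00138578, -0.01854691]), 'grip_width': 1.0007889820940359}
{'fx': 444.60009421778824, 'fy': 444.60009421778824, 'cx': 319.25620185294866, 'cy': 195.39121041336466, 'cam_to_world': array([[-7.75307814e-01,  4.23198181e-01, -4.68829492e-01,
         8.20792336e+01],
       [-6.31345357e-01, -4.98920698e-01,  5.93701252e-01,
         6.26090151e+02],
       [ 1.73445523e-02,  7.56294543e-01,  6.54001323e-01,
         8.76145119e+02],
       [ 0.00000000e+00,  0.00000000e+00,  0.00000000e+00,
         1.00000000e+00]])}
{'fx': 470.24379040240973, 'fy': 470.24379040240973, 'cx': 319.25952174564725, 'cy': 191.54862293595608, 'cam_to_world': array([[-2.88243174e-02,  9.97388550e-01, -6.62211319e-02,
         4.86367772e+02],
       [-9.99579510e-01, -2.89700274e-02, -1.24094091e-03,
        -1.90690841e+01],
       [-3.15612826e-03,  6.61575173e-02,  9.97804200e-01,
         1.44979881e+03],
       [ 0.00000000e+00,  0.00000000e+00,  0.00000000e+00,
         1.00000000e+00]])}
```

View pics/side0.png

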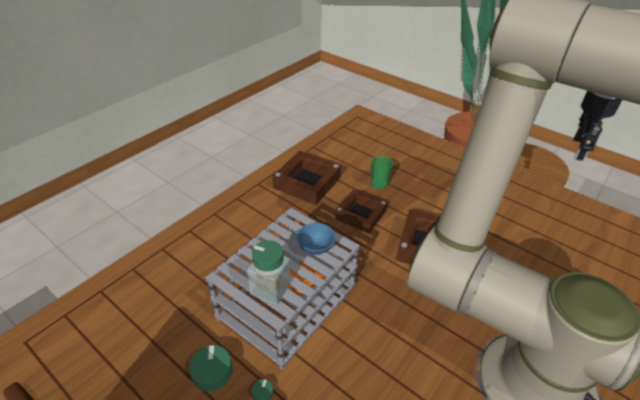

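View pics/top0.png

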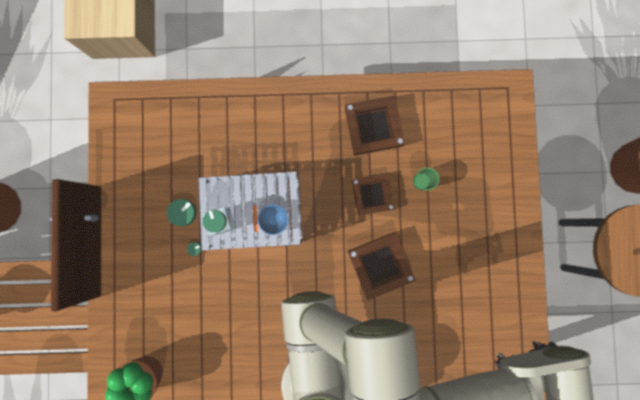

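The side picture shows the jar on the rack, its cap at (268,252). The loose look-alike caps are at (210,368), large, and (262,389), small. There are braces at (307,177), (361,209) and (418,235), and the tumbler is at (381,171). In the top picture the jar's cap is at (215,220), the loose caps are at (181,212) and (194,249), and the braces are at (375,125), (373,194) and (381,265). I choose the cap on the jar and the brace at top (373,194) / side (361,209), which is the smallest.

```bash
cat > h.py <<'E'
import numpy as np,cv2
from rig import *
def ray(n,uv):
    m=camera_model(n);T=m['cam_to_world']
    d=np.array([(uv[0]-m['cx'])/m['fx'],-(uv[1]-m['cy'])/m['fy'],-1.0])
    return T[:3,3],T[:3,:3]@d
def atz(n,uv,z):
    o,d=ray(n,uv); return o+d*(z-o[2])/d[2]
def proj(n,P):
    m=camera_model(n);T=m['cam_to_world']
    c=(np.atleast_2d(P)-T[:3,3])@T[:3,:3]
    return np.c_[m['cx']+m['fx']*c[:,0]/-c[:,2], m['cy']-m['fy']*c[:,1]/-c[:,2]]
def cloud(n,d):
    m=camera_model(n);T=m['cam_to_world']
    v,u=np.mgrid[0:400,0:640]
    c=np.stack([(u-m['cx'])/m['fx']*d,-(v-m['cy'])/m['fy']*d,-d],-1)
    return c@T[:3,:3].T+T[:3,3]
E
python3 - <<'E'
from h import *
z={'cap_top':262,'cap_mid':250,'jar_mid':189,'jar_mouth':247,'brace_floor':6,'rack_top':150,'bowl':150,'tumbler':0}
for t in z:
  for n in('side','top'):
    for r in pinpoint(n,t)[:4]:
      print(t,n,np.round(r['centre'],1),round(r['p'],2),np.round(atz(n,r['centre'],z[t])[:2],1))
for n,c in(('side',[(190,200,360,330),(320,170,420,240)]),('top',[(160,160,320,260),(340,90,450,300)])):
  p=np.load(n+'0.npz')['p']
  for i,(a,b,e,f) in enumerate(c):
    q=p[b:f,a:e,::-1]; s=min(800//q.shape[1],600//q.shape[0],8)
    cv2.imwrite('pics/c_%s%d.png'%(n,i),cv2.resize(q,None,fx=s,fy=s,interpolation=cv2.INTER_CUBIC))
E
```

```text
cap_top side [267.3 251.5] 0.9 [495.6 252.6]
cap_top side [262.7 388.1] 0.83 [321.8 440.6]
cap_top side [212.4 363.1] 0.59 [404.6 460.9]
cap_top top [181.2 212.4] 0.92 [522.6 332.6]
cap_top top [213.3 226.5] 0.68 [484.7 252. ]
cap_top top [273.9 216. ] 0.63 [506.7  98.6]
cap_top top [192.5 244.8] 0.54 [440.3 304.9]
cap_mid side [211.4 365.3] 0.94 [409.4 460.9]
cap_mid side [268.  253.2] 0.78 [499.8 247.5]
cap_mid side [261.5 389.2] 0.59 [326.6 439.3]
cap_mid top [211.4 220.5] 0.86 [500.1 259.3]
cap_mid top [181.1 212.3] 0.66 [523.2 336.4]
cap_mid top [193.3 252.1] 0.45 [421.3 306.4]
jar_mid side [270.9 274.2] 0.95 [498.  246.3]
jar_mid side [266.  255.5] 0.26 [539.2 217.8]
jar_mid top [220.  223.2] 0.75 [492.9 250.5]
jar_mouth side [262.6 257. ] 0.84 [502.9 258.9]
jar_mouth side [285.4 255.9] 0.33 [472.3 229.7]
jar_mouth side [269.2 272.6] 0.19 [467.8 277.7]
jar_mouth top [212.2 219.8] 0.59 [501.8 257.9]
brace_floor side [360.9 212. ] 0.8 [ 568.4 -184.7]
brace_floor side [306.3 180.1] 0.69 [ 782.6 -194.2]
brace_floor side [430.3 244.9] 0.68 [ 352.5 -198.9]
brace_floor top [378.2 267.6] 0.95 [ 345.1 -189.9]
brace_floor top [371.1 125.1] 0.72 [ 784.2 -184.1]
brace_floor top [372.2 196.9] 0.61 [ 561.  -179.5]
rack_top side [286.3 260.6] 0.93 [522.  177.1]
rack_top top [250.5 212.4] 0.97 [520.4 174.1]
bowl side [316.1 245.8] 0.61 [500.5 103.3]
bowl top [273.2 215.2] 0.63 [510.9 111.6]
tumbler side [381.3 182.4] 0.67 [ 601.2 -343.2]
tumbler top [421.7 181.3] 0.9 [ 605.1 -334.8]
tumbler top [248.6 212.5] 0.48 [524.2 202.3]
```

View pics/c_side0.png

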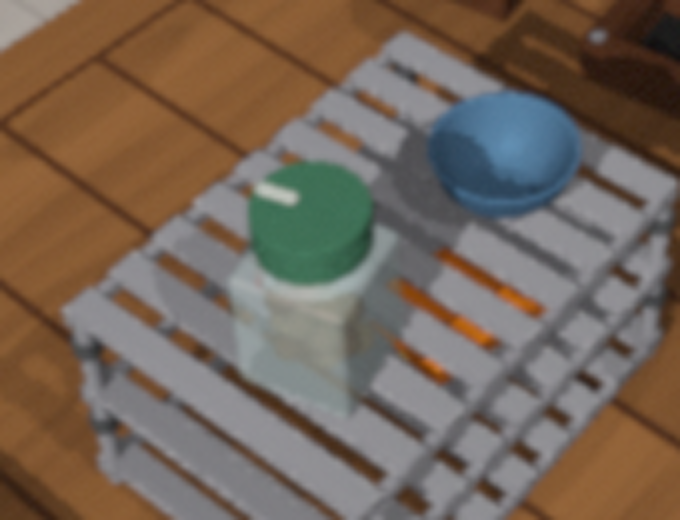

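View pics/c_side1.png

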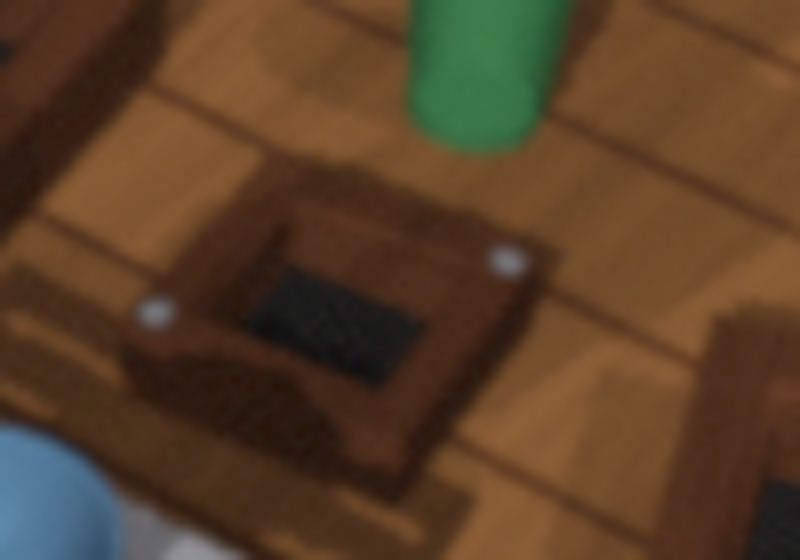

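View pics/c_top0.png

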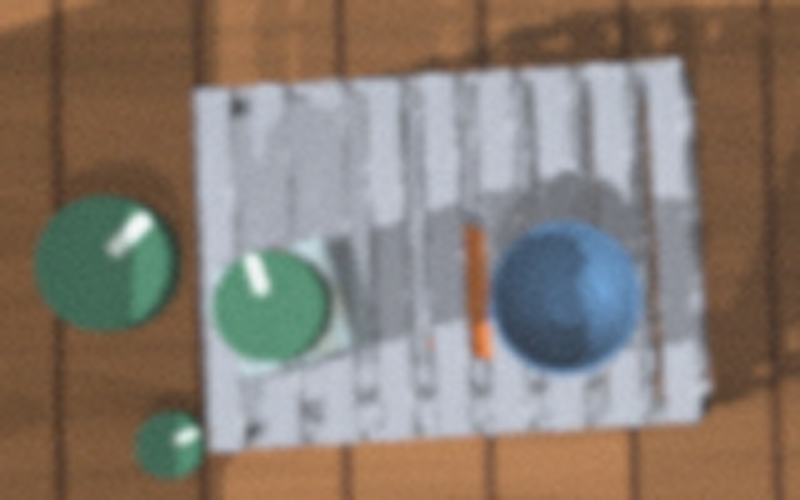

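View pics/c_top1.png

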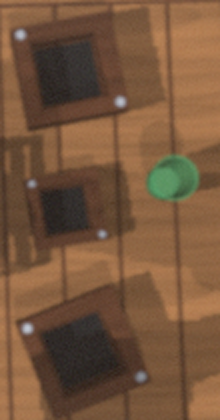

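```bash
python3 - <<'E'
from h import *
for n in('side','top'):
  z=np.load(n+'0.npz');d=z['d'];p=z['p'].astype(int);X=cloud(n,d)
  ok=d>0
  # cap top
  m=ok&(np.hypot(X[...,0]-499,X[...,1]-254)<45)&(X[...,2]>255)&(X[...,2]<275)
  P=X[m]; print(n,'captop',m.sum(),P.mean(0).round(1),np.median(P[:,2]).round(1), cv2.minEnclosingCircle(P[:,:2].astype(np.float32)), (P.min(0)+P.max(0))/2)
  # white stripe
  w=m&(p.min(-1)>120)
  if w.sum(): 
    S=X[w].mean(0); print(' stripe',w.sum(),S.round(1),np.arctan2(*(S-P.mean(0))[[1,0]]))
  # brace rim
  m=ok&(np.abs(X[...,0]-565)<85)&(np.abs(X[...,1]+182)<85)&(X[...,2]>28)&(X[...,2]<45)
  P=X[m].astype(np.float32); print(' brace',m.sum(),np.median(P[:,2]),cv2.minAreaRect(P[:,:2]),np.median(P,0))
  m=ok&(np.abs(X[...,0]-565)<25)&(np.abs(X[...,1]+182)<25); print(' floor z',np.percentile(X[m][:,2],[5,50,95]))
  m=ok&(np.abs(X[...,0]-522)<130)&(np.abs(X[...,1]-176)<160)&(X[...,2]>140)&(X[...,2]<158)
  P=X[m].astype(np.float32); print(' rack',np.median(P[:,2]),cv2.minAreaRect(P[:,:2]))
  m=ok&(np.abs(X[...,0]-499)<45)&(np.abs(X[...,1]-252)<45)&(X[...,2]>215)&(X[...,2]<240)
  P=X[m].astype(np.float32); print(' jar',m.sum(),cv2.minAreaRect(P[:,:2]) if m.sum()>5 else 0)
E
```

```text
side captop 634 [495.2 253.6 260.9] 261.1 ((497.93023681640625, 252.82659912109375), 30.517471313476562) [497.58380297 252.07340599 260.13187148]
 stripe 39 [514.5 256.3 261.7] 0.14090674323902763Traceback (most recent call last):
  File "<stdin>", line 14, in <module>
cv2.error: OpenCV(4.12.0) /io/opencv/modules/imgproc/src/convhull.cpp:143: error: (-215:Assertion failed) total >= 0 && (depth == CV_32F || depth == CV_32S) in function 'convexHull'
```

```bash
python3 - <<'E'
from h import *
mar=lambda P:cv2.minAreaRect(np.ascontiguousarray(P[:,:2],np.float32)) if len(P)>4 else 0
for n in('side','top'):
  z=np.load(n+'0.npz');d=z['d'];p=z['p'].astype(int);X=cloud(n,d)
  ok=d>0
  m=ok&(np.hypot(X[...,0]-499,X[...,1]-254)<45)&(X[...,2]>255)&(X[...,2]<275)
  P=X[m]; print(n,'captop',m.sum(),P.mean(0).round(1), cv2.minEnclosingCircle(P[:,:2].astype(np.float32)))
  w=m&(p.min(-1)>120)
  if w.sum(): 
    S=X[w].mean(0); print(' stripe',w.sum(),S.round(1),np.arctan2(*(S-P.mean(0))[[1,0]]))
  m=ok&(np.abs(X[...,0]-565)<85)&(np.abs(X[...,1]+182)<85)&(X[...,2]>28)&(X[...,2]<45)
  P=X[m]; print(' brace',m.sum(),np.median(P[:,2]),mar(P),np.median(P,0))
  # dark floor
  m=ok&(np.abs(X[...,0]-565)<50)&(np.abs(X[...,1]+182)<50)&(p.max(-1)<50)&(p.max(-1)-p.min(-1)<15)
  v,u=np.nonzero(m); P=np.array([atz(n,(a,b),6) for a,b in zip(u,v)]); print(' floor',m.sum(),X[m].mean(0).round(1),P.mean(0).round(1),mar(P))
  m=ok&(np.abs(X[...,0]-565)<70)&(np.abs(X[...,1]+182)<70)&(p.min(-1)>90)
  N,l,st,c=cv2.connectedComponentsWithStats(m.astype(np.uint8))
  for k in range(1,N): print('  pin',st[k,4],c[k].round(1),atz(n,c[k],37)[:2].round(1))
  m=ok&(np.abs(X[...,0]-522)<130)&(np.abs(X[...,1]-176)<160)&(X[...,2]>140)&(X[...,2]<158)
  P=X[m]; print(' rack',np.median(P[:,2]),mar(P))
  m=ok&(np.abs(X[...,0]-499)<45)&(np.abs(X[...,1]-252)<45)&(X[...,2]>215)&(X[...,2]<242)
  P=X[m]; print(' jar',m.sum(),mar(P))
E
```

```text
side captop 634 [495.2 253.6 260.9] ((497.93023681640625, 252.82659912109375), 30.517471313476562)
 stripe 39 [514.5 256.3 261.7] 0.14090674323902763
 brace 731 34.827412259373205 ((564.9039306640625, -179.88925170898438), (111.76757049560547, 116.48998260498047), 6.409634590148926) [ 563.41095508 -175.8257471    34.82741226]
 floor 169 [ 572.1 -190.9    5.9] [ 572.  -190.8    6. ] ((571.818359375, -191.3832550048828), (54.91917419433594, 38.075172424316406), 6.87028169631958)
  pin 6 [383.  202.5] [ 525.8 -229. ]
  pin 6 [339.  208.5] [ 606.2 -128. ]
 rack 148.99593846648537 ((523.5776977539062, 177.47097778320312), (203.42369079589844, 272.5320129394531), 1.7297685146331787)
 jar 499 ((496.50823974609375, 252.7539825439453), (63.37087631225586, 63.15264129638672), 16.253751754760742)
top captop 418 [499.1 250.7 261.7] ((499.1307678222656, 250.89451599121094), 28.83059310913086)
 stripe 63 [508.  259.6 262.2] 0.7809953367451002
 brace 799 35.70043381633786 ((568.0394897460938, -179.58106994628906), (109.80477142333984, 111.08191680908203), 7.396228313446045) [ 569.40331929 -180.31444614   35.70043382]
 floor 256 [ 566.  -170.5    6.2] [ 566.  -170.5    6. ] ((568.1172485351562, -176.8153839111328), (60.68933868408203, 58.64860153198242), 7.798941135406494)
  pin 16 [355.5 181.5] [ 607.3 -127.4]
  pin 16 [390.8 206.6] [ 528.5 -230.6]
 rack 150.02107737940833 ((526.347900390625, 178.51898193359375), (200.5408172607422, 270.7781677246094), 1.829325795173645)
 jar 170 ((499.2387390136719, 251.5108184814453), (62.293880462646484, 63.64494705200195), 15.28133487701416)
```

```bash
python3 -m crank '{"dp":[[1,2,1],[1.4,3,1],[1.4,3,1],[1.4,3,1],[1.4,3,1],[1.4,3,1],[1.4,3,1],[1.4,3,1],[1.4,3,1],[1.4,3,1]],"delta_rot":[[0,0,0],[0,0,0],[0,0,0],[0,0,0],[0,0,0],[0,0,0],[0,0,0],[0,0,0],[0,0,0],[0,0,0]],"claw":[0,0,0,0,0,0,0,0,0,0]}' 60
```

```text
time_s: 1.9
eef_pos: [287.8, -211.4, 331.8]
ee_rot: [0.0, 0.989, 0.146, 0.0]
force: [0.7, -0.8, -0.5]
grip_width: 1.0
```

```bash
python3 -m crank '{"dp":[[1.5,3.3,0],[1.5,3.3,0],[1.5,3.3,0],[1.5,3.3,0],[1.5,3.3,0],[1.5,3.3,0],[1.5,3.3,0],[1.5,3.3,0],[1.5,3.3,0],[1.5,3.3,0]],"delta_rot":[[0,0,0],[0,0,0],[0,0,0],[0,0,0],[0,0,0],[0,0,0],[0,0,0],[0,0,0],[0,0,0],[0,0,0]],"claw":[0,0,0,0,0,0,0,0,0,0]}' && python3 -m crank '{"dp":[[1.5,3.3,0],[1.5,3.3,0],[1.5,3.3,0],[1.5,3.3,0],[0.1,0.2,0],[0,0,-2],[0,0,-2]],"delta_rot":[[0,0,0],[0,0,0],[0,0,0],[0,0,0],[0,0,0],[0,0,0],[0,0,0]],"claw":[0,0,0,0,0,0,0]}'
python3 - <<'E'
from h import *
s=sense();print(s['eef_pos'],s['joints'])
for n in('side','top'):
    p,d=capture(n); b=p[150:350,180:400] if n=='side' else p[150:290,140:320]
    cv2.imwrite('pics/%s1.png'%n,cv2.resize(b[:,:,::-1],None,fx=3,fy=3))
E
```

```text
time_s: 2.9
eef_pos: [437.9, 118.9, 331.4]
ee_rot: [0.0, 0.989, 0.146, 0.0]
force: [0.5, -0.7, 0.3]
grip_width: 1.003
time_s: 3.6
eef_pos: [498.5, 251.2, 290.9]
ee_rot: [0.0, 0.989, 0.146, 0.0]
force: [0.4, 1.4, 0.1]
grip_width: 1.005
[498.52698529 251.2463983  290.88988597] [ 2.57029526e-01  3.53743648e-01  1.28737725e+00 -1.45864684e-04
  1.49968148e+00  1.53475753e+00]
```

View pics/side1.png

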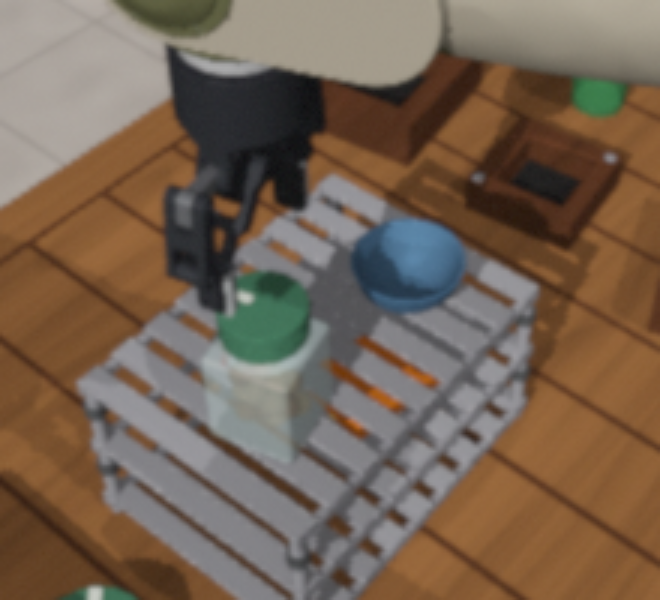

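```bash
python3 - <<'E'
from h import *
for P in ((498.5,251,304),(510.7,210,304),(486,292,304),(498,252,262)):
    for n in('side','top'):print(P,n,proj(n,P).round(1), ((proj(n,P)-[180,150])*3).round())
E
```

```text
(498.5, 251, 304) side [[265.4 234.3]] [[256. 253.]]
(498.5, 251, 304) top [[209.7 220.9]] [[ 89. 213.]]
(510.7, 210, 304) side [[276.2 219. ]] [[289. 207.]]
(510.7, 210, 304) top [[226.4 215.4]] [[139. 196.]]
(486, 292, 304) side [[253.8 250.9]] [[221. 303.]]
(486, 292, 304) top [[192.9 226.6]] [[ 39. 230.]]
(498, 252, 262) side [[266.6 250.7]] [[260. 302.]]
(498, 252, 262) top [[213.2 221.2]] [[100. 214.]]
```

View pics/top1.png

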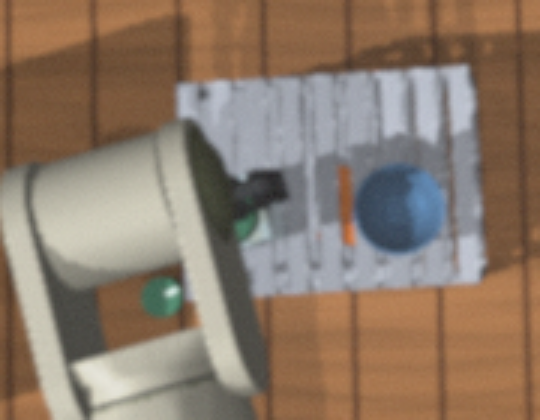

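The side crop shows the near finger tip at about crop (221,303) and the far one behind the cap. Both match the projected tips, so the cap lies between the jaws. I'll descend.

```bash
python3 -m crank '{"dp":[[0,0.05,-1],[0,0,-1],[0,0,-1],[0,0,-1],[0,0,-1],[0,0,-0.8],[0,0,0]],"delta_rot":[[0,0,0],[0,0,0],[0,0,0],[0,0,0],[0,0,0],[0,0,0],[0,0,0]],"claw":[0,0,0,0,0,0,0]}'
python3 -m crank '{"dp":[[0,0,0],[0,0,0],[0,0,0],[0,0,0],[0,0,0],[0,0,0],[0,0,0],[0,0,0]],"delta_rot":[[0,0,0],[0,0,0],[0,0,0],[0,0,0],[0,0,0],[0,0,0],[0,0,0],[0,0,0]],"claw":[60,120,180,255,255,255,255,255]}' 60
python3 -c "
from rig import *
s=sense();print(s['eef_pos'],s['force'],s['wrist_torque'],s['grip_width'])"
```

```text
time_s: 4.4
eef_pos: [498.1, 251.7, 232.0]
ee_rot: [0.0, 0.989, 0.146, -0.001]
force: [-0.3, 0.9, -0.0]
grip_width: 1.002
time_s: 5.2
eef_pos: [498.9, 251.7, 234.3]
ee_rot: [0.0, 0.989, 0.146, 0.001]
force: [-0.4, -1.7, 5.7]
grip_width: 0.66
[498.87756041 251.70861559 234.31671676] [-0.38599652 -1.69683345  5.73185549] [-0.29729311  0.06919422  0.01772684] 0.6595860219517004
```

```bash
python3 -m crank '{"dp":[[0,0,0.5],[0,0,1],[0,0,2],[0,0,2],[0,0,1],[0,0,0.5],[0,0,0]],"delta_rot":[[0,0,0],[0,0,0],[0,0,0],[0,0,0],[0,0,0],[0,0,0],[0,0,0]],"claw":[255,255,255,255,255,255,255]}'
python3 - <<'E'
from h import *
s=sense();print(s['eef_pos'],s['force'],s['wrist_torque'],s['grip_width'])
p,d=capture('side'); cv2.imwrite('pics/side2.png',cv2.resize(p[150:350,180:400,::-1],None,fx=3,fy=3))
E
```

```text
time_s: 5.9
eef_pos: [498.5, 251.9, 303.3]
ee_rot: [-0.0, 0.989, 0.146, 0.0]
force: [0.1, -0.3, -3.3]
grip_width: 0.656
[498.52783557 251.87297221 303.33077776] [ 0.0678327  -0.32370155 -3.33390877] [0.03228504 0.00779712 0.04955191] 0.6559824745368208
```

View pics/side2.png

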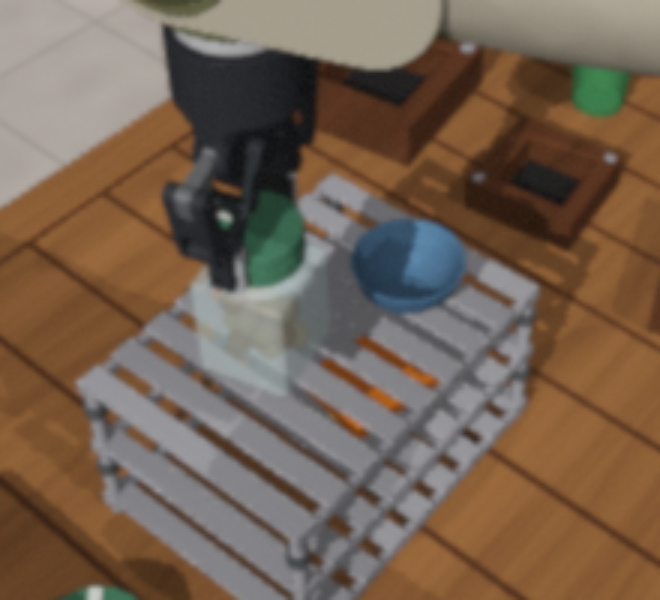

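```bash
python3 -m crank '{"dp":[[0.2,-1.2,0],[0.4,-2.5,0],[0.5,-3,0],[0.5,-3,0],[0.5,-3,0],[0.5,-3,0],[0.5,-3,0],[0.5,-3,0],[0.5,-3,0],[0.5,-3,0]],"delta_rot":[[0,0,-0.5],[0,0,-0.5],[0,0,-0.6],[0,0,-0.6],[0,0,-0.6],[0,0,-0.6],[0,0,-0.6],[0,0,-0.6],[0,0,-0.6],[0,0,-0.6]],"claw":[255,255,255,255,255,255,255,255,255,255]}' && python3 -m crank '{"dp":[[0.5,-3,0],[0.5,-3,0],[0.5,-3,0],[0.5,-3,0],[0.2,-2.3,0],[0.1,-1.1,0],[0,0,-2],[0,0,-3],[0,0,-3],[0,0,0]],"delta_rot":[[0,0,-0.6],[0,0,-0.6],[0,0,-0.6],[0,0,-0.6],[0,0,-0.4],[0,0,0],[0,0,0],[0,0,0],[0,0,0],[0,0,0]],"claw":[255,255,255,255,255,255,255,255,255,255]}'
python3 - <<'E'
from h import *
s=sense();print(s['eef_pos'],s['ee_rot'],s['force'],s['wrist_torque'],s['grip_width'])
p,d=capture('side'); cv2.imwrite('pics/side3.png',cv2.resize(p[100:260,290:460,::-1],None,fx=3.5,fy=3.5));np.savez('side3.npz',p=p,d=d)
p,d=capture('top'); cv2.imwrite('pics/top3.png',cv2.resize(p[120:300,300:460,::-1],None,fx=3,fy=3))
E
```

```text
time_s: 6.95
eef_pos: [544.1, -27.2, 302.6]
ee_rot: [-0.0, 0.995, 0.095, -0.001]
force: [-0.3, 1.2, -3.2]
grip_width: 0.659
time_s: 7.95
eef_pos: [565.7, -178.1, 219.2]
ee_rot: [-0.002, 0.997, 0.071, -0.004]
force: [-0.6, -0.4, -3.1]
grip_width: 0.663
[ 565.70185085 -178.13100623  219.15486945] [-0.0023594   0.99743756  0.071413   -0.00359697] [-0.62865604 -0.43690583 -3.07690232] [-0.03658794  0.02302013  0.02579562] 0.6629420841577812
```

View pics/side3.png

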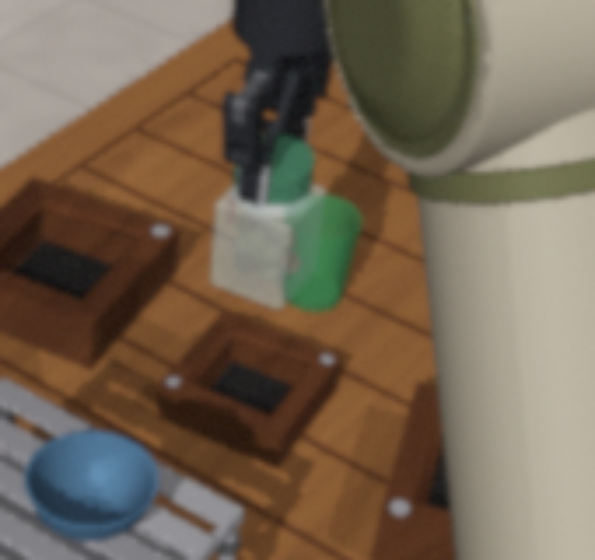

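View pics/top3.png

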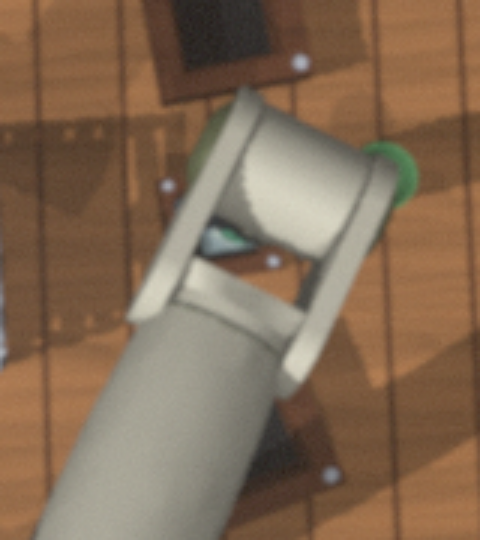

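```bash
python3 - <<'E'
from h import *
s=sense();print(s['eef_pos'])
z=np.load('side3.npz');X=cloud('side',z['d'])
for lo,hi in((205,222),(150,200),(120,222)):
  m=(z['d']>0)&(np.abs(X[...,0]-567)<60)&(np.abs(X[...,1]+179)<60)&(X[...,2]>lo)&(X[...,2]<hi)
  P=X[m];print(m.sum(),cv2.minAreaRect(np.ascontiguousarray(P[:,:2],np.float32)),P[:,2].min())
E
```

```text
[ 567.5520359  -179.12127406  224.09412816]
197 ((562.03076171875, -176.6306915283203), (61.954345703125, 62.66558837890625), 5.366462230682373) 205.04033911284432
462 ((546.50439453125, -163.67300415039062), (84.01405334472656, 45.54383850097656), 50.40456008911133) 150.0407232738679
829 ((561.8256225585938, -175.9160614013672), (63.2962646484375, 63.49506759643555), 6.278767108917236) 134.85991062257483
```

```bash
python3 - <<'E'
from h import *
p,d=capture('side');s=sense();print(s['eef_pos'],s['ee_rot']);X=cloud('side',d)
for lo,hi in((205,222),(130,222)):
  m=(d>0)&(np.abs(X[...,0]-567)<60)&(np.abs(X[...,1]+179)<60)&(X[...,2]>lo)&(X[...,2]<hi)
  P=X[m];print(m.sum(),cv2.minAreaRect(np.ascontiguousarray(P[:,:2],np.float32)),P[:,2].min())
m=(d>0)&(np.abs(X[...,0]-567)<75)&(np.abs(X[...,1]+179)<75)&(X[...,2]>31)&(X[...,2]<41)
P=X[m];print(m.sum(),cv2.minAreaRect(np.ascontiguousarray(P[:,:2],np.float32)))
E
```

```text
[ 567.980926   -179.34111571  225.0506589 ] [6.25415304e-04 9.97449034e-01 7.13724083e-02 1.00682394e-03]
242 ((564.4878540039062, -174.8370819091797), (62.72943115234375, 62.683837890625), 7.997364044189453) 205.02786921283348
826 ((565.0155639648438, -174.55194091796875), (66.47842407226562, 61.29902267456055), 9.712613105773926) 138.7814459005624
655 ((565.648681640625, -179.44876098632812), (112.21410369873047, 116.22843933105469), 7.062258243560791)
```

```bash
python3 -m crank '{"dp":[[0,-0.1,-1],[0,0,-2],[0,0,-2],[0,0,-2],[0,0,-1.5],[0,0,-0.8],[0,0,0],[0,0,0]],"delta_rot":[[0,0,0],[0,0,0],[0,0,0],[0,0,0],[0,0,0],[0,0,0],[0,0,0],[0,0,0]],"claw":[255,255,255,255,255,255,255,255]}'
python3 - <<'E'
from h import *
p,d=capture('side');s=sense();print(s['eef_pos'],s['ee_rot'],s['force']);X=cloud('side',d)
for lo,hi in((110,128),(45,128)):
  m=(d>0)&(np.abs(X[...,0]-567)<60)&(np.abs(X[...,1]+179)<60)&(X[...,2]>lo)&(X[...,2]<hi)
  P=X[m];print(m.sum(),cv2.minAreaRect(np.ascontiguousarray(P[:,:2],np.float32)),P[:,2].min())
cv2.imwrite('pics/side4.png',cv2.resize(p[120:260,300:440,::-1],None,fx=4,fy=4))
E
```

```text
time_s: 8.9
eef_pos: [568.0, -180.4, 131.2]
ee_rot: [0.0, 0.997, 0.071, 0.001]
force: [-0.1, -0.5, -3.1]
grip_width: 0.66
[ 568.02551931 -180.41704985  131.40314599] [5.26595840e-04 9.97454638e-01 7.12971713e-02 8.24833024e-04] [ 0.34203726  0.02693801 -2.86951427]
225 ((564.77880859375, -178.67770385742188), (62.5340461730957, 64.3434066772461), 6.417105197906494) 110.21709248392858
694 ((564.8934326171875, -178.48365783691406), (63.58271026611328, 64.75642395019531), 7.905745029449463) 45.914537634256476
```

View pics/side4.png

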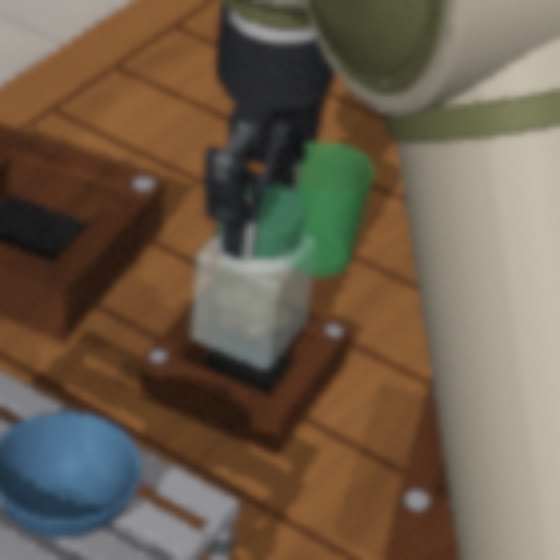

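The jar hangs upright over the brace pocket, around crop (245,360). In the side camera's frame it is within 1 mm of the brace centre and about 1° of its yaw. I'll lower it with force checks.

```bash
python3 -m crank '{"dp":[[0,0,-0.5],[0,0,-0.7],[0,0,-0.7],[0,0,-0.6],[0,0,0]],"delta_rot":[[0,0,0],[0,0,0],[0,0,0],[0,0,0],[0,0,0]],"claw":[255,255,255,255,255]}'
python3 -m crank '{"dp":[[0,0,-0.5],[0,0,-0.4],[0,0,-0.3],[0,0,0]],"delta_rot":[[0,0,0],[0,0,0],[0,0,0],[0,0,0]],"claw":[255,255,255,255]}'
```

```text
time_s: 9.45
eef_pos: [567.0, -179.9, 104.1]
ee_rot: [-0.001, 0.997, 0.071, -0.001]
force: [-0.7, -0.1, -2.8]
grip_width: 0.661
time_s: 9.85
eef_pos: [567.3, -180.1, 92.8]
ee_rot: [-0.0, 0.997, 0.071, -0.0]
force: [0.5, 0.0, -3.1]
grip_width: 0.661
```

```bash
python3 -m crank '{"dp":[[0,0,-0.1],[0,0,-0.1],[0,0,0]],"delta_rot":[[0,0,0],[0,0,0],[0,0,0]],"claw":[255,255,255]}'; python3 -m crank '{"dp":[[0,0,-0.1],[0,0,-0.1],[0,0,0]],"delta_rot":[[0,0,0],[0,0,0],[0,0,0]],"claw":[255,255,255]}'
```

```text
time_s: 10.15
eef_pos: [567.5, -180.2, 91.3]
ee_rot: [-0.0, 0.997, 0.071, 0.0]
force: [-0.3, 1.2, -3.1]
grip_width: 0.66
time_s: 10.45
eef_pos: [567.8, -180.5, 90.4]
ee_rot: [0.0, 0.997, 0.071, 0.001]
force: [-2.3, -0.7, 4.6]
grip_width: 0.665
```

```bash
python3 -m crank '{"dp":[[0,0,-0.1],[0,0,0],[0,0,0]],"delta_rot":[[0,0,0],[0,0,0],[0,0,0]],"claw":[255,255,255]}'
python3 - <<'E'
from h import *
p,d=capture('side');s=sense();print(s['eef_pos'],s['ee_rot'],s['force'],s['wrist_torque'],s['joints'][5]);X=cloud('side',d)
for lo,hi in((72,88),(45,88)):
  m=(d>0)&(np.abs(X[...,0]-567)<60)&(np.abs(X[...,1]+179)<60)&(X[...,2]>lo)&(X[...,2]<hi)
  P=X[m];print(m.sum(),cv2.minAreaRect(np.ascontiguousarray(P[:,:2],np.float32)),P[:,2].min())
m=(d>0)&(np.hypot(X[...,0]-567,X[...,1]+179)<45)&(p[...,1].astype(int)>p[...,0]+25)
print('green z',np.percentile(X[m][:,2],[2,50,90,98]))
cv2.imwrite('pics/side5.png',cv2.resize(p[120:260,300:440,::-1],None,fx=4,fy=4))
E
```

```text
time_s: 10.75
eef_pos: [568.0, -180.5, 90.3]
ee_rot: [0.001, 0.997, 0.071, 0.001]
force: [-5.9, 0.9, 11.0]
grip_width: 0.656
[ 567.97930699 -180.52366301   90.25597676] [6.98305485e-04 9.97453648e-01 7.13090607e-02 8.66178144e-04] [-4.70497889  0.76769967 10.98266179] [ 2.80511676e-01  8.04253464e-01 -6.40899919e-04] 0.9241363154329321
193 ((564.3925170898438, -181.41751098632812), (62.86901092529297, 68.76840209960938), 5.019185543060303) 72.00991832488717
398 ((565.0160522460938, -180.61978149414062), (63.023597717285156, 69.06404876708984), 6.837592601776123) 45.22227594567755
green z [ 98.87948535 116.83947175 119.16755704 139.19840187]
```

View pics/side5.png

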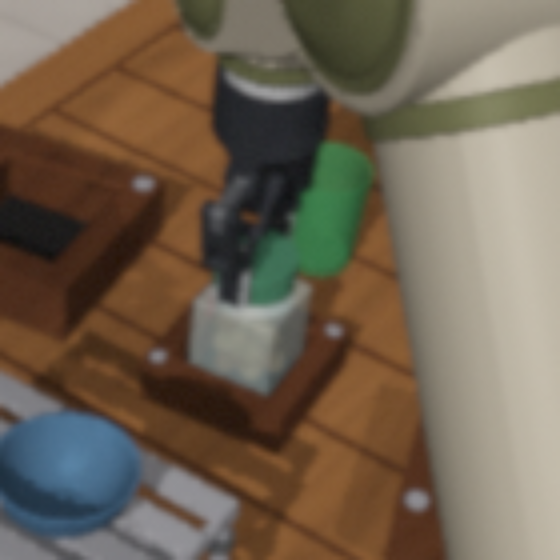

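Seated: cap top reads about 118 mm, which is 6 + 112, and contact came at the predicted height. I'll unscrew in stages and watch the torque.

```bash
cat > st.py <<'E'
from rig import *
import numpy as np
s=sense();q=s['ee_rot'];print('z',s['eef_pos'].round(1),'yaw',round(float(np.degrees(2*np.arctan2(q[2],q[1]))),2),'F',s['force'].round(1),'T',s['wrist_torque'].round(2),'g',round(float(s['grip_width']),3))
E
python3 st.py
python3 -m crank '{"dp":[[0,0,0],[0,0,0],[0,0,0],[0,0,0]],"delta_rot":[[0,0,4],[0,0,4],[0,0,4],[0,0,0]],"claw":[255,255,255,255]}' 60; python3 st.py
python3 -m crank '{"dp":[[0,0,0],[0,0,0],[0,0,0],[0,0,0]],"delta_rot":[[0,0,4],[0,0,4],[0,0,4],[0,0,0]],"claw":[255,255,255,255]}'; python3 st.py
```

```text
z [ 568.  -180.5   90.3] yaw 8.18 F [-4.7  0.8 11. ] T [ 0.28  0.8  -0.  ] g 0.664
time_s: 11.2
eef_pos: [568.6, -180.6, 90.3]
ee_rot: [0.001, 0.984, 0.176, 0.002]
force: [0.6, 0.6, 8.7]
grip_width: 0.663
z [ 568.6 -180.6   90.3] yaw 20.29 F [0.6 0.6 8.7] T [0.19 0.14 0.12] g 0.663
time_s: 11.6
eef_pos: [568.7, -180.6, 90.3]
ee_rot: [0.001, 0.961, 0.278, 0.002]
force: [-0.3, 0.7, 8.7]
grip_width: 0.66
z [ 568.7 -180.6   90.3] yaw 32.29 F [-0.3  0.7  8.7] T [0.19 0.11 0.13] g 0.66
```

```bash
python3 -m crank '{"dp":[[0,0,0],[0,0,0]],"delta_rot":[[0,0,4],[0,0,4]],"claw":[255,255]}'; python3 st.py
python3 - <<'E'
from h import *
p,d=capture('side');X=cloud('side',d)
m=(d>0)&(np.abs(X[...,0]-567)<60)&(np.abs(X[...,1]+179)<60)&(X[...,2]>45)&(X[...,2]<86)
P=X[m];print(m.sum(),cv2.minAreaRect(np.ascontiguousarray(P[:,:2],np.float32)),P[:,2].min())
cv2.imwrite('pics/side6.png',cv2.resize(p[150:230,320:400,::-1],None,fx=7,fy=7,interpolation=cv2.INTER_CUBIC))
E
```

```text
time_s: 11.8
eef_pos: [568.7, -180.6, 90.3]
ee_rot: [0.001, 0.939, 0.345, 0.002]
force: [0.9, 0.0, 9.2]
grip_width: 0.658
z [ 568.7 -180.6   90.3] yaw 40.32 F [0.9 0.  9.2] T [ 0.18  0.1  -0.1 ] g 0.658
383 ((564.1630859375, -178.57778930664062), (63.750823974609375, 64.89116668701172), 4.796306133270264) 45.1099387508051
```

View pics/side6.png

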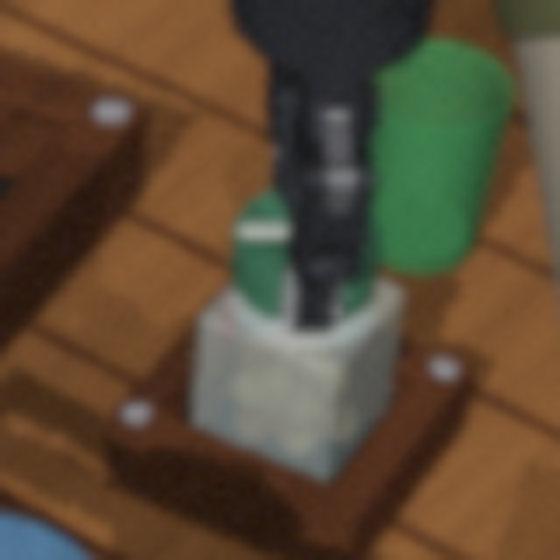

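```bash
for i in 1 ; do python3 -m crank '{"dp":[[0,0,0],[0,0,0]],"delta_rot":[[0,0,4],[0,0,0]],"claw":[255,255]}' >/dev/null; python3 st.py; python3 -m crank '{"dp":[[0,0,0],[0,0,0]],"delta_rot":[[0,0,4],[0,0,0]],"claw":[255,255]}'>/dev/null; python3 st.py; python3 -m crank '{"dp":[[0,0,0],[0,0,0]],"delta_rot":[[0,0,3],[0,0,0]],"claw":[255,255]}'; python3 st.py; done
```

```text
z [ 568.7 -180.7   90.3] yaw 44.29 F [0.5 0.5 9.1] T [0.24 0.1  0.1 ] g 0.667
z [ 568.7 -180.7   90.4] yaw 48.28 F [-0.   0.2  9.8] T [0.22 0.18 0.13] g 0.659
time_s: 12.45
eef_pos: [568.8, -180.7, 90.5]
ee_rot: [0.002, 0.902, 0.433, 0.001]
force: [0.1, 1.1, 9.3]
grip_width: 0.66
z [ 568.8 -180.7   90.5] yaw 51.26 F [0.1 1.1 9.3] T [0.18 0.17 0.01] g 0.66
```

```bash
python3 -m crank '{"dp":[[0,0,0]],"delta_rot":[[0,0,3]],"claw":[255]}' >/dev/null; python3 st.py; python3 -m crank '{"dp":[[0,0,0]],"delta_rot":[[0,0,3]],"claw":[255]}'>/dev/null; python3 st.py; python3 -m crank '{"dp":[[0,0,0],[0,0,0]],"delta_rot":[[0,0,2],[0,0,0]],"claw":[255,255]}'; python3 st.py
python3 - <<'E'
from h import *
for k in range(2):
  p,d=capture('side');X=cloud('side',d)
  m=(d>0)&(np.abs(X[...,0]-567)<60)&(np.abs(X[...,1]+179)<60)&(X[...,2]>45)&(X[...,2]<86)
  P=X[m];print(m.sum(),cv2.minAreaRect(np.ascontiguousarray(P[:,:2],np.float32)),P[:,2].min())
cv2.imwrite('pics/side7.png',cv2.resize(p[150:230,320:400,::-1],None,fx=7,fy=7,interpolation=cv2.INTER_CUBIC))
E
```

```text
z [ 568.8 -180.7   90.5] yaw 54.2 F [-0.2  0.5 11. ] T [ 0.25  0.21 -0.08] g 0.663
z [ 568.8 -180.7   90.6] yaw 57.28 F [-1.2  0.4 11.7] T [ 0.25  0.19 -0.09] g 0.661
time_s: 12.85
eef_pos: [568.8, -180.7, 90.6]
ee_rot: [0.002, 0.869, 0.494, 0.001]
force: [-0.8, 2.3, 11.9]
grip_width: 0.665
z [ 568.8 -180.7   90.6] yaw 59.23 F [-0.8  2.3 11.9] T [0.19 0.25 0.03] g 0.665
391 ((564.97021484375, -177.72891235351562), (63.25344467163086, 65.10379028320312), 6.9411139488220215) 45.119029585522526
394 ((564.5853271484375, -177.96221923828125), (63.007911682128906, 64.72279357910156), 8.338522911071777) 45.01497208103331
```

View pics/side7.png

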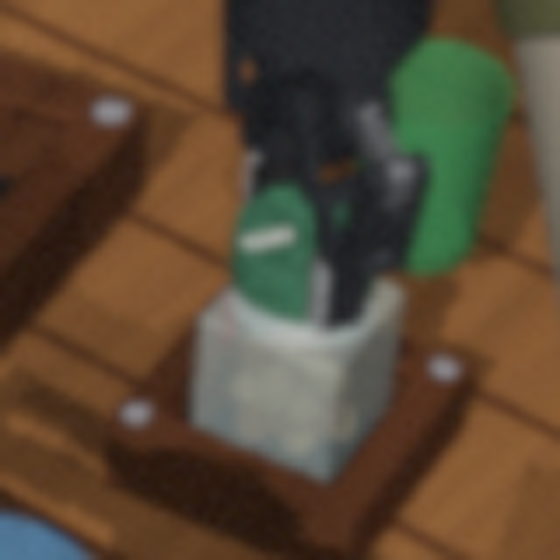

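```bash
python3 - <<'E'
from h import *
p,d=capture('side');X=cloud('side',d)
W=(p.min(-1)>110)
m=W.copy(); 
v,u=np.nonzero(m[150:230,320:400]); v+=150;u+=320
N,l,st,c=cv2.connectedComponentsWithStats(m[150:230,320:400].astype(np.uint8))
for k in range(1,N):
  if st[k,4]<4: continue
  v,u=np.nonzero(l==k); P=np.array([atz('side',(a+320,b+150),118.5)[:2] for a,b in zip(u,v)])
  C=P.mean(0); w,V=np.linalg.eigh(np.cov(P.T)); a=V[:,1]
  Z=X[150:230,320:400][l==k][:,2]
  print(st[k,4],c[k]+[320,150],C.round(1),'axis',np.degrees(np.arctan2(a[1],a[0]))%180,w.round(1),'z',np.median(Z).round(1),'dir from c',np.degrees(np.arctan2(*(C-[566.5,-179.7])[::-1])))
m=(d>0)&(np.hypot(X[...,0]-567,X[...,1]+179)<35)&(p[...,1].astype(int)>p[...,0]+25)&(X[...,2]<125)
print('green z',np.percentile(X[m][:,2],[50,80,90,98]))
E
```

```text
9 [398.88888889 159.22222222] [ 550.6 -334.7] axis 122.94600956907217 [  0.8 143.5] z 502.8 dir from c -95.87326024011145
8 [335.5 165.5] [ 671.8 -191.7] axis 43.96382501416508 [ 6.3 11.5] z 50.8 dir from c -6.477435717103547
18 [357.38888889 183.66666667] [ 577.3 -165.6] axis 62.72173406243642 [ 8.5 37.8] z 118.1 dir from c 52.41985654242824
388 [359.43041237 202.45618557] [ 529.3 -107.2] axis 113.0882767031238 [258.  541.3] z 71.3 dir from c 117.16511005413675
5 [383.2 202.4] [ 482.5 -146.6] axis 173.62130457644855 [3.5 5.3] z 36.5 dir from c 158.5108815744303
6 [339.  208.5] [555.3 -54.7] axis 52.66846290401458 [4.1 5.2] z 36.3 dir from c 95.12578757334036
green z [116.57593997 118.64093101 119.49642246 120.55667716]
```

```bash
python3 -m crank '{"dp":[[0,0,0],[0,0,0],[0,0,0]],"delta_rot":[[0,0,3],[0,0,2],[0,0,0]],"claw":[255,255,255]}' ; python3 st.py; python3 -m crank '{"dp":[[0,0,0.1],[0,0,0.1],[0,0,0.1],[0,0,0]],"delta_rot":[[0,0,0],[0,0,0],[0,0,0],[0,0,0]],"claw":[255,255,255,255]}'; python3 st.py
```

```text
time_s: 13.3
eef_pos: [568.9, -180.7, 90.7]
ee_rot: [0.002, 0.847, 0.532, 0.001]
force: [-0.4, 1.7, 11.2]
grip_width: 0.666
z [ 568.9 -180.7   90.7] yaw 64.23 F [-0.4  1.7 11.2] T [0.22 0.16 0.03] g 0.666
time_s: 13.7
eef_pos: [567.8, -180.3, 91.8]
ee_rot: [0.0, 0.847, 0.531, 0.0]
force: [-0.3, -0.6, 4.4]
grip_width: 0.665
z [ 567.8 -180.3   91.8] yaw 64.17 F [-0.3 -0.6  4.4] T [-0.    0.06  0.02] g 0.665
```

```bash
python3 -m crank '{"dp":[[0,0,0.1],[0,0,0.1],[0,0,0.1],[0,0,0]],"delta_rot":[[0,0,0],[0,0,0],[0,0,0],[0,0,0]],"claw":[255,255,255,255]}'; python3 st.py
python3 - <<'E'
from h import *
p,d=capture('side');X=cloud('side',d)
m=(d>0)&(np.abs(X[...,0]-567)<60)&(np.abs(X[...,1]+179)<60)&(X[...,2]>45)&(X[...,2]<88)
P=X[m];print(m.sum(),cv2.minAreaRect(np.ascontiguousarray(P[:,:2],np.float32)),P[:,2].min())
cv2.imwrite('pics/side8.png',cv2.resize(p[150:230,320:400,::-1],None,fx=7,fy=7,interpolation=cv2.INTER_CUBIC))
E
```

```text
time_s: 14.1
eef_pos: [567.4, -180.1, 94.2]
ee_rot: [-0.0, 0.847, 0.531, -0.0]
force: [-0.2, -1.0, 0.5]
grip_width: 0.667
z [ 567.4 -180.1   94.2] yaw 64.18 F [-0.2 -1.   0.5] T [-0.05 -0.   -0.  ] g 0.667
413 ((564.7899780273438, -177.01632690429688), (62.83815002441406, 64.083740234375), 7.938939571380615) 45.122509019338054
```

View pics/side8.png

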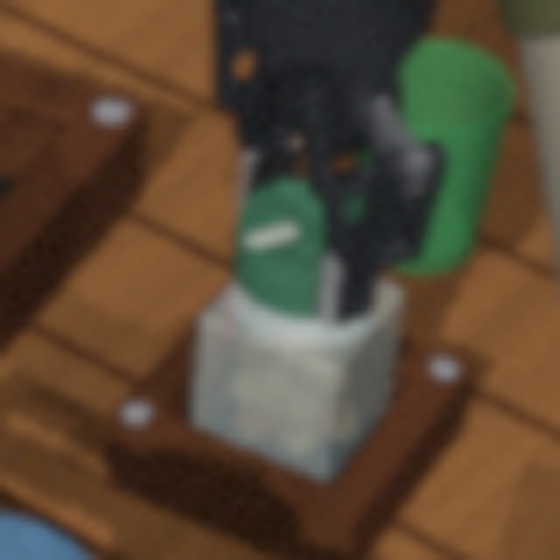

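```bash
python3 -m crank '{"dp":[[0,0,0.2],[0,0,0.3],[0,0,0.5],[0,0,0.5],[0,0,0.5],[0,0,0.5],[0,0,0.4],[0,0,0.1],[0,0,0],[0,0,0]],"delta_rot":[[0,0,0],[0,0,0],[0,0,0],[0,0,0],[0,0,0],[0,0,0],[0,0,0],[0,0,0],[0,0,0],[0,0,0]],"claw":[255,255,255,255,255,255,255,255,255,255]}'; python3 st.py
python3 - <<'E'
from h import *
p,d=capture('side');X=cloud('side',d)
m=(d>0)&(np.abs(X[...,0]-567)<60)&(np.abs(X[...,1]+179)<60)&(X[...,2]>45)&(X[...,2]<88)
P=X[m];print(m.sum(),cv2.minAreaRect(np.ascontiguousarray(P[:,:2],np.float32)),P[:,2].min())
m=(d>0)&(np.hypot(X[...,0]-567,X[...,1]+179)<35)&(p[...,1].astype(int)>p[...,0]+25)&(X[...,2]<165)
print('green z',np.percentile(X[m][:,2],[1,5,50,80,90,98]),X[m].mean(0))
cv2.imwrite('pics/side9.png',cv2.resize(p[140:230,320:410,::-1],None,fx=6.5,fy=6.5,interpolation=cv2.INTER_CUBIC))
E
```

```text
time_s: 15.15
eef_pos: [567.4, -180.1, 124.1]
ee_rot: [-0.0, 0.847, 0.531, -0.0]
force: [-0.6, 0.1, -0.7]
grip_width: 0.661
z [ 567.4 -180.1  124.1] yaw 64.18 F [-0.6  0.1 -0.7] T [ 0.03  0.02 -0.  ] g 0.661
430 ((565.1348876953125, -179.60903930664062), (63.59526443481445, 65.31555938720703), 7.407684326171875) 45.11293207422966
green z [129.99931466 132.53289775 149.88242731 151.75414055 152.61166506
 153.69342378] [ 569.42179974 -167.79177412  146.81363687]
```

View pics/side9.png

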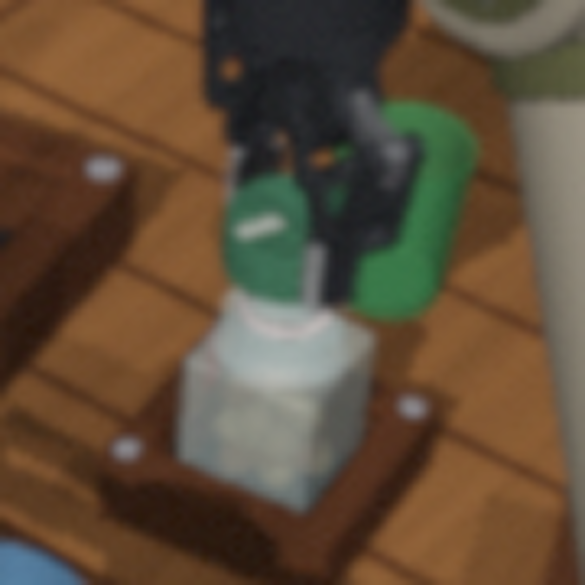

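The cap is held level with its top at about 152 mm, so its lower edge is about 25 mm above the rim (103 mm). The jar is open and still seated, and the force reading matches the cap's weight alone.

```bash
python3 -c "
from rig import *
print(finish_job())"
```

```text
the job is handed in; nothing more can be done
None
```

The jar is open and fully home in the smallest walnut brace. The gripper is holding its cap level, about 25 mm above the rim. I handed the job in at about 15.2 s.

- **Carrying and seating:** I carried the jar by its cap. It touched the pocket floor at the height I had predicted. The cap top then read about 118 mm, which matches a fully seated jar.
- **Unscrewing:** I turned the cap 56° anticlockwise. That puts it about 0.95–1.0 rad from the jar's x, between the 0.85 at which it frees and the 1.4 limit.
- **Lifting:** The force reading while lifting was about -0.7 N, which is the cap alone. The jar stayed seated at about 7–8° yaw, square with the brace.
- **Bystanders:** The bowl and tumbler looked unmoved in the side pictures taken while I worked. The scraper was never touched, but I did not check it separately at the end.

Three readings did not fully agree:

- **Torque:** The wrist torque never went above about 0.13 N m while turning, well under the 0.6 N m possible. I relied on the stripe's turn and the free lift to confirm the lugs had let go.
- **Jar yaw:** Depth fits of the jar's yaw scattered by about 2°.
- **Camera offset:** The side camera's positions were about 2 mm off the arm's.

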